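Pulse-test a grinder: clamp its carriage, fit the bayonet lid, hold it at half turn

TASK

Turn the red clamp knob clockwise until it is tight, so that the carriage is locked where it stands. Then lower the orange bayonet lid into the grinder's mouth with its lugs in the two slots (bar in line with the white marks), let it seat fully, and twist it clockwise against the spring until its bar points at the yellow marks, half way to the lock; do not let it click on to the red marks. Finish while still gripping the lid and holding it steady there, with the green lid, the roll of tape and the small pot left where they are.

Things in the scene. Friction and masses are not known exactly. Their poses are not given: they have to be found in the camera images.
- clamp (a joint): Red clamp knob on a blue pillar of the carriage; a hinge about the vertical. Value in rad, grows clockwise seen from above: starts loose at 0 to 0.25, counts as tight above 1.15, hard stop at 1.4. It turns with 0.1 to 0.15 N m and stays where it is left; turning it presses a brake shoe on the rail.
- clamp_grip (a point): Point on the knob's axis in the middle of its bar grip, about 120 mm above the table; turns with the knob. Bar 42 mm long (along this point's x), 14 mm thick (y), from 23 mm below to 7 mm above this point; below it a disc 44 mm across whose top lies 23 mm under this point. It lies 165 mm from the grinder's axis.
- carriage (a joint): Blue carriage plate (135 x 275 mm) sliding on a low rail along the rail's long axis. Value in m, -0.05 to 0.05. It carries the knob and the grinder. Unclamped it slides at about 2.5 N; clamped it holds about 15 N.
- mouth (a point): Centre of the open mouth of the dark steel grinder (100 mm across, 100 mm high, upright on the carriage), level with its black lip's top, 134 mm above the table, z up. Bore 65 mm; two slots 23 mm wide along +x and -x (white marks), out to 46 mm from the axis; lip 6 mm thick, 12 mm channel below. Yellow half-turn marks 0.785 rad, red lock marks 1.571 rad clockwise of the white.
- lid: Orange lid, 140 g, right way up. Origin: centre of its underside, z up. Skirt 60 mm diameter, 16 mm high, chamfered foot; two grey lugs at the foot along +x and -x, 12 mm wide, 8 mm high, reaching 40 mm from the axis; above, a disc 86 mm across from 16 to 26 mm height. A half turn about z makes no difference. Seated, the disc rests on the lip: origin 16 mm below mouth.
- pulse_ring (a joint): Sprung ring under the lip, pushed round by the lid's lugs. Rad, 0 at rest, grows clockwise from above. The lugs meet it after 0.14 rad of lid turn from the white marks: about 0.645 at the yellow marks. Springs back when let go (0.06 N m at 0, 0.13 N m at yellow). From about 0.75 the lugs ride on stiffer catch balls; beyond 1.05 counts as clicked locked (red marks: 1.4).
- jar_lid: Bystander: plain round green screw lid, 82 mm diameter, 38 mm high with its knob; origin under its centre. It and the orange lid may swap places.
- tape: Bystander: roll of brown packing tape lying flat, 100 mm diameter, 48 mm high; origin under its centre.
- pill_pot: Bystander: small pot with white cap, 48 mm diameter, 70 mm high; origin under its centre.
- lid_grip (a point): Point on the lid's axis, 40 mm above its underside, in the middle of its black bar grip: 60 mm long (along x, the line of the lugs), 16 mm thick (y), 28 mm high (14 mm above and below this point).

How it is judged:
By the outcome, as a careful person would: the job done as asked, in the order asked, and still so for the second after the job is handed in, while the arm keeps its last pose, push and grip.
It also fails if it takes over 64 s, if anything falls off the work surface, if the arm or the gripper's body presses on something with over 40 N, if the wrist force passes 120 N, or if a joint passes its speed limit or range.

ROBOT

A 6-joint arm with a two-finger parallel gripper is mounted at the origin on the work surface. World frame = base frame: x ahead of the robot, y to its left, z up, the work surface at z = 0. Lengths are in m, angles in rad, forces in N, time in s.
With the tool pointing down it reaches from about 0.3 to 0.775 m from the base axis. Payload 14.6 kg.
Tool frame: the origin (TCP) lies on the centre line of the jaws, within the pads' length; the fingertips stand robot.tip_reach ahead of it and the grasp point (between the pads) lies 3 mm ahead of it (robot.tip_reach is the distance from the TCP to the fingertips, in m); z points along the fingers, y is the line along which they close (so a half turn about z gives the same grasp; the last joint's range is limited). The gripper opens to 85 mm and grips with 20 to 120 N. Pads are 22 mm wide; open, the fingers measure 114 mm over their backs; the gripper's body (76 mm by 85 mm) begins 54 mm behind the grasp point. The pads swing forward as they close: fully open they stand 13 mm farther back than shut.
Start: joints at [1.211, 0.3, 1.521, -0, 1.321, -0.067], TCP at [0.159, 0.527, 0.253] pointing down, gripper open.
Joint ranges: [-3.03, 3.03], [-0.79, 2.21], [0.23, 2.52], [-1.04, 4.18], [0, 3.07], [-2.55, 2.55]. Speed limits (rad/s): [2.22, 2.22, 2.57, 3.14, 3.14, 3.14].

INTERFACE

Orientations are given as [roll, pitch, yaw] about the fixed x, y, z axes, in that order (R = Rz(yaw) Ry(pitch) Rx(roll)).
In Python, from bench import robot gives the robot as it stands.
- The arm moves only by the shell command python3 shift.py 'ROWS' [OPENING] [FORCE]. ROWS is a JSON list of rows, 1 to 10 of them, each of 4 numbers: dx, dy, dz in m, then a turn about the tool's z in rad; each row is the pose to reach, as a shift and turn from the pose commanded when the command began, along the tool's axes at that moment; what a row does not reach only later rows make up. A row lasts 1/12 s, in which the tool goes at most 0.0417 m and 0.125 rad, less where a joint would pass 70% of its speed; a pose out of reach is approached as far as the arm can. OPENING is the finger opening in m, set as the command begins (- or left out keeps the last). The fingers move at their own pace and stop on an object; FORCE is the grip in N (left out, the last holds). Time passes only in rows, so rows that do not move let the fingers close. It prints the time, the measured TCP pose, the force, the opening and the grip force at its end.
- robot.sense(): the state, without advancing time (a new reading comes with each control period).
- robot.snapshot(name): name is "side" or "top"; returns (picture, depth): 420x560x3 uint8, red, green, blue; 420x560 float32, m along the optical axis (not along the pixel's ray), 0 where there is no reading.
- robot.camera_model(name): a dict with "K" (3x3 intrinsics, pixels), "extrinsics" (4x4, takes a point from world to camera coordinates). Camera axes: x right, y down, z forward; pixel columns grow to the right and rows downward; lengths in m; the calibration is good to about 2 mm. A picture is of the moment at which its call begins. camera_model takes no time and is no camera call.
- robot.hand_in(): hands the job in; it is judged then, once.
The state is a dict: "t": time; "joint_pos": joint angles; "qd": joint speeds; "joint_torque": joint torques, N m; "tcp_pos": TCP position; "tcp_rot": TCP orientation; "force": force on the tool from outside, world axes, zero at the start; "wrist_torque": the same for the moment, N m; "finger_gap": finger opening in m; "grasp_force": force on a finger pad.
Only numpy, scipy, OpenCV 4.12 (cv2) and the standard library are available. Lean on these libraries where they do the work, as an engineer would, in place of code of your own. Each camera call takes 0.05 s, during which the arm holds its last target. There are 200 camera calls.

## Working session

There is one attempt and no reset: what is moved stays moved. The work goes in short steps, Python scripts to look and compute and a shell command to move; the robot and the scene stay as the last step left them, time stands still between calls to the robot, and variables do not carry over. Pictures are saved under pics/ and viewed, at most 10 in all, crops included, and the job is handed in when it is done.

```bash
mkdir -p pics; ls; python3 - <<'E'
from bench import robot
import cv2,numpy as np
for n in("top","side"):
    p,d=robot.snapshot(n); cv2.imwrite(f"pics/{n}0.png",p[:,:,::-1]); np.savez(f"{n}0.npz",p=p,d=d)
    m=robot.camera_model(n); print(n,m["K"],m["extrinsics"])
s=robot.sense();print(s,robot.tip_reach)
E
```

```text
bench.py
pics
shift.py
top [[537.84581706   0.         281.38394892]
 [  0.         537.84581706 213.30022263]
 [  0.           0.           1.        ]] [[-0.00376092 -0.99999116  0.00187965  0.02380759]
 [-0.9930925   0.00351453 -0.11728144  0.51783692]
 [ 0.1172738  -0.00230775 -0.99309694  1.35436887]
 [ 0.          0.          0.          1.        ]]
side [[532.77750771   0.         272.19951002]
 [  0.         532.77750771 204.09352473]
 [  0.           0.           1.        ]] [[ 0.93341574 -0.35840597  0.01673963 -0.4645489 ]
 [-0.26163241 -0.71182633 -0.65180654  0.22529508]
 [ 0.24552706  0.60402685 -0.75820052  1.41070253]
 [ 0.          0.          0.          1.        ]]
{'t': 0.1, 'joint_pos': array([ 1.21139596e+00,  3.00432884e-01,  1.52153884e+00, -3.97249807e-06,
        1.32070546e+00, -6.65794773e-02]), 'qd': array([-0.00182756, -0.00243035, -0.0011785 ,  0.0011569 , -0.0012812 ,
       -0.00022737]), 'joint_torque': array([ 1.72464217e-03, -5.44376886e+01, -3.62375093e+01, -1.02744452e-04,
        3.02152832e-03, -8.37173701e-06]), 'tcp_pos': array([0.15868405, 0.52640802, 0.25276014]), 'tcp_rot': array([-3.14051027e+00, -6.83148868e-05,  2.84877271e+00]), 'force': array([-1.1764389 ,  0.47457118, -0.35522588]), 'wrist_torque': array([ 0.00704228,  0.00793076, -0.00665517]), 'grasp_force': 0.0, 'finger_gap': 0.08559256576164434} 0.022
```

View pics/top0.png

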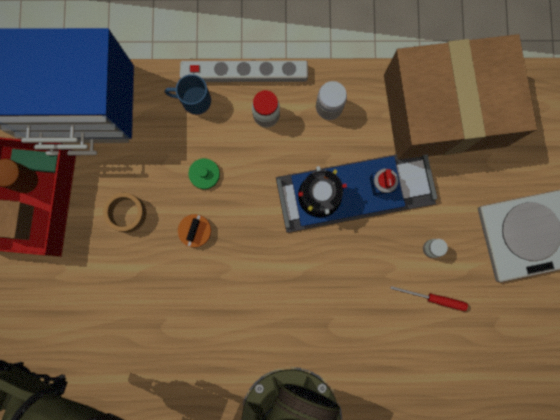

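View pics/side0.png

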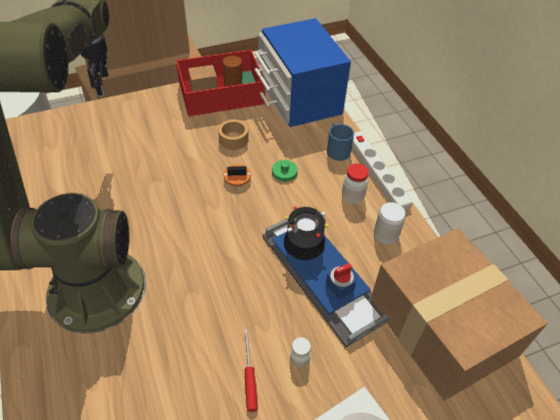

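The top view shows the grinder at about (321,193), the red knob at (386,180), the orange lid at (194,231), the green lid at (204,174), the tape at (126,213) and the pot at (437,249). Next I'll measure these.

```bash
cat > h.py <<'E'
from bench import robot
import cv2,numpy as np
def ray(n,uv,z):
    m=robot.camera_model(n);K=m["K"];E=m["extrinsics"];R=E[:3,:3];t=E[:3,3]
    uv=np.atleast_2d(np.asarray(uv,float));d=np.c_[uv,np.ones(len(uv))]@np.linalg.inv(K).T@R
    c=-R.T@t;return c+d*((z-c[2])/d[:,2])[:,None]
def hsv(p): return cv2.cvtColor(p,cv2.COLOR_RGB2HSV)
def mask(p,h0,h1,s,v,box):
    h=hsv(p);H=h[...,0].astype(int);hh=(H>=h0)&(H<=h1) if h0<=h1 else (H>=h0)|(H<=h1)
    m=hh&(h[...,1]>=s)&(h[...,2]>=v);o=np.zeros_like(m);x0,y0,x1,y1=box;o[y0:y1,x0:x1]=m[y0:y1,x0:x1];return o
def px(m): return np.argwhere(m)[:,::-1].astype(float)
def axis(P):
    c=P[:,:2].mean(0);w,v=np.linalg.eigh(np.cov((P[:,:2]-c).T));return c,np.arctan2(v[1,1],v[0,1]),np.sqrt(w)
def s_(): 
    s=robot.sense();return s
E
python3 - <<'E'
from h import *
f=np.load("top0.npz");p,d=f["p"],f["d"]
a=cv2.resize(p[160:225,290:420],None,fx=6,fy=6,interpolation=cv2.INTER_CUBIC)[:,:780]
b=cv2.resize(p[205:255,165:225],None,fx=4,fy=4,interpolation=cv2.INTER_CUBIC)
c=np.zeros((600,780,3),np.uint8);c[:390]=a;c[395:595,:240]=b
f=np.load("side0.npz");q=f["p"]
c[395:595,260:260+440]=cv2.resize(q[205:255,280:390],None,fx=4,fy=4,interpolation=cv2.INTER_CUBIC)
cv2.imwrite("pics/c1.png",np.clip(c[:,:,::-1].astype(float)*1.6,0,255).astype(np.uint8))
for n,m,z in(("orange",mask(p,5,16,200,60,(170,205,220,255)),.026),("black",hsv(p)[...,2]<45,.054),("knobred",mask(p,170,8,150,90,(370,165,402,200)),.127),("green",mask(p,50,75,150,60,(180,150,225,195)),.02)):
    if n=="black":
        o=np.zeros_like(m);o[212:250,175:212]=m[212:250,175:212];m=o
    P=ray("top",px(m),z);c,an,w=axis(P);print(n,m.sum(),c,an,w,np.median(d[m]))
for n,m in(("white",(hsv(p)[...,1]<60)&(hsv(p)[...,2]>120)),("yellow",mask(p,20,35,120,100,(0,0,560,420))),("red",mask(p,170,8,150,100,(0,0,560,420)))):
    o=np.zeros(m.shape,np.uint8);o[160:225,292:352]=m[160:225,292:352]
    k,l,st,ce=cv2.connectedComponentsWithStats(o)
    for i in range(1,k): print(n,st[i,4],ce[i].round(1),ray("top",ce[i],.134)[0].round(4))
E
```

```text
orange 200 [0.47387358 0.23606196] -2.878006600832603 [0.0167054  0.01762067] 1.3834555
black 129 [0.47450412 0.24548917] 2.843611913979388 [0.0043704  0.01565361] 1.3573599
knobred 176 [ 0.59040877 -0.23128528] 2.3805005221747777 [0.00962164 0.01128046] 1.3210466
green 640 [0.62518897 0.22455256] 0.8559713105711807 [0.0185119 0.0193316] 1.4087416
white 13 [317.6 167.6] [ 0.616  -0.0654  0.134 ]
white 276 [322.1 190.6] [ 0.56   -0.0754  0.134 ]
white 132 [293.9 206.1] [ 0.523  -0.0077  0.134 ]
white 7 [326.7 211. ] [ 0.5108 -0.0859  0.134 ]
yellow 7 [334.6 171.3] [ 0.6069 -0.1061  0.134 ]
yellow 9 [309.9 207.7] [ 0.519  -0.0459  0.134 ]
red 8 [344.1 185.1] [ 0.5731 -0.1284  0.134 ]
red 8 [300.1 193.9] [ 0.5523 -0.0228  0.134 ]
```

View pics/c1.png

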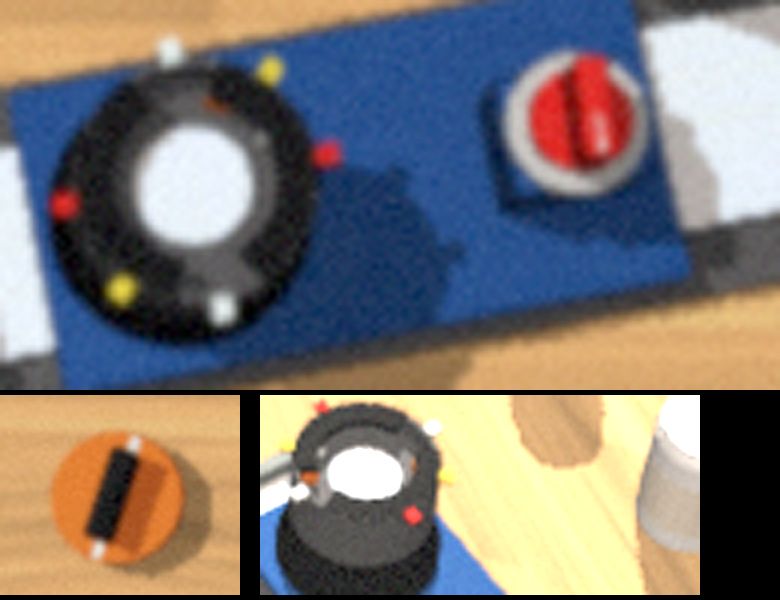

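```bash
cat >> h.py <<'E'
def cloud(n,d):
    m=robot.camera_model(n);K=m["K"];E=m["extrinsics"];v,u=np.mgrid[:420,:560]
    P=np.dstack([(u-K[0,2])/K[0,0]*d,(v-K[1,2])/K[1,1]*d,d]);return (P-E[:3,3])@E[:3,:3]
E
python3 - <<'E'
from h import *
for n,bk,bl,bo in(("top",(368,160,405,202),(172,208,216,252),(417,232,455,265)),("side",(320,255,365,295),(215,155,260,190),(285,335,318,370))):
    f=np.load(n+"0.npz");p,d=f["p"],f["d"];W=cloud(n,d);Z=W[...,2]
    print(n)
    m=mask(p,170,8,120,40,bk)&(Z>.112)&(Z<.14)
    c,an,w=axis(W[m]);r=cv2.minAreaRect((W[m][:,:2]*1000).astype(np.float32));print("knob bar",m.sum(),c,an,w,r,np.median(Z[m]))
    m=mask(p,0,180,0,0,bl)&(Z>.036)&(Z<.07)
    c,an,w=axis(W[m]);r=cv2.minAreaRect((W[m][:,:2]*1000).astype(np.float32));print("lid bar",m.sum(),c,an,w,r,np.median(Z[m]))
    m=mask(p,0,180,0,0,bl)&(Z>.018)&(Z<.033)&mask(p,5,16,150,60,bl)
    (c,r)=cv2.minEnclosingCircle((W[m][:,:2]*1000).astype(np.float32));print("lid disc",c,r,W[m].mean(0))
f=np.load("top0.npz");p,d=f["p"],f["d"];m=mask(p,105,125,130,40,(275,140,440,235));P=ray("top",px(m),.03)
print(cv2.minAreaRect((P[:,:2]*1000).astype(np.float32)))
u=ray("top",[[198.75,216.75],[189.5,243.75]],.008);e=u[0]-u[1];print("lugs",u.mean(0),np.hypot(*e[:2]),np.arctan2(e[1],e[0]))
E
```

```text
top
knob bar 109 [ 0.59246949 -0.23684013] -3.0535028363898338 [0.00441028 0.01210156] ((592.8599243164062, -237.92359924316406), (42.16181945800781, 14.952205657958984), 5.936309814453125) 0.12453310393983628
lid bar 175 [0.47511085 0.24637829] 2.83098535573628 [0.00511175 0.01727549] ((475.32806396484375, 247.34552001953125), (17.458457946777344, 59.04977035522461), 72.33381652832031) 0.05198743976262732
lid disc (475.03485107421875, 248.03115844726562) 43.351783752441406 [0.47483933 0.24597275 0.02586747]
side
knob bar 118 [ 0.59164869 -0.2407149 ] -3.0380542047541783 [0.00439972 0.01244467] ((592.690673828125, -238.87103271484375), (41.942359924316406, 16.85655403137207), 0.7635125517845154) 0.12546784110737108
lid bar 138 [0.47413571 0.24325282] 2.8265920708048653 [0.00482903 0.01680162] ((474.95941162109375, 244.9249725341797), (20.80367660522461, 55.515445709228516), 70.77198791503906) 0.05073557800684994
lid disc (472.0968322753906, 249.5410919189453) 47.71955490112305 [0.46984438 0.23396102 0.02658328]
((576.5294799804688, -149.97552490234375), (134.16482543945312, 273.8489685058594), 10.579474449157715)
lugs [0.47699836 0.24941816 0.008     ] 0.07417750933062213 -0.3155960086480726
```

```bash
cat >> h.py <<'E'
from scipy.spatial.transform import Rotation as Ro
def go(x,y,z,yaw):
    s=robot.sense();R=Ro.from_euler('xyz',s["tcp_rot"]).as_matrix();d=R.T@(np.array([x,y,z])-s["tcp_pos"])
    t=(s["tcp_rot"][2]-yaw+np.pi/2)%np.pi-np.pi/2
    print("shift",d.round(4),"turn",round(t,3),"| t",s["t"],"tcp",s["tcp_pos"].round(4),"rot",s["tcp_rot"].round(4),"F",s["force"].round(1),"T",s["wrist_torque"].round(2),"gap",round(s["finger_gap"],4),"gf",round(s["grasp_force"],1),"q6",round(s["joint_pos"][5],2))
E
cat > go.py <<'E'
import sys;from h import *;go(*map(float,sys.argv[1:]))
E
python3 go.py 0.593 -0.2382 0.22 0.096
```

```text
shift [-0.6365 -0.6067  0.0334] turn -0.389 | t 0.1 tcp [0.1587 0.5264 0.2528] rot [-3.1405e+00 -1.0000e-04  2.8488e+00] F [-1.2  0.5 -0.4] T [ 0.01  0.01 -0.01] gap 0.0856 gf 0.0 q6 -0.07
```

```bash
R='[-0.1,0,0,0]'; python3 shift.py '[[-0.03,-0.028,0,-0.02],[-0.286,-0.273,0,-0.389],[-0.286,-0.273,0,-0.389],[-0.286,-0.273,0,-0.389],[-0.286,-0.273,0,-0.389],[-0.286,-0.273,0,-0.389],[-0.286,-0.273,0,-0.389],[-0.286,-0.273,0,-0.389],[-0.286,-0.273,0,-0.389],[-0.286,-0.273,0,-0.389]]' 0.05; python3 go.py 0.593 -0.2382 0.22 0.096
```

```text
t: 0.93
tcp_pos: [0.3545, 0.1801, 0.2533]
tcp_rot: [-3.141, 0.0, -3.046]
force: [0.1, 1.0, 0.1]
finger_gap: 0.05
grasp_force: 0.0
shift [-0.1976 -0.4391  0.0335] turn -0.001 | t 0.9333 tcp [0.3545 0.1801 0.2533] rot [-3.1414e+00  2.0000e-04 -3.0463e+00] F [0.1 1.  0.1] T [ 0.02  0.02 -0.06] gap 0.05 gf 0.0 q6 -1.29
```

```bash
python3 shift.py '[[-0.198,-0.439,0.02,0],[-0.198,-0.439,0.02,0],[-0.198,-0.439,0.02,0],[-0.198,-0.439,0.02,0],[-0.198,-0.439,0.02,0],[-0.198,-0.439,0.02,0],[-0.198,-0.439,0.02,0],[-0.198,-0.439,0.02,0],[-0.198,-0.439,0.02,0],[-0.198,-0.439,0.02,0]]' >/dev/null; python3 shift.py '[[-0.03,-0.05,0,0],[-0.03,-0.05,0,0],[-0.03,-0.05,0,0]]' ; python3 go.py 0.593 -0.2382 0.20 0.096
```

```text
t: 2.02
tcp_pos: [0.596, -0.2285, 0.2343]
tcp_rot: [3.141, -0.001, -3.048]
force: [-0.8, 0.5, 0.0]
finger_gap: 0.05
grasp_force: 0.0
shift [ 0.0039 -0.0094  0.0343] turn -0.003 | t 2.0167 tcp [ 0.596  -0.2285  0.2343] rot [ 3.1410e+00 -1.4000e-03 -3.0481e+00] F [-0.8  0.5  0. ] T [ 0.04  0.06 -0.05] gap 0.05 gf 0.0 q6 -2.09
```

```bash
python3 shift.py '[[0.004,-0.005,0.04,0],[0.004,-0.0094,0.08,0],[0.004,-0.0094,0.08,0],[0.004,-0.0094,0.08,0],[0.004,-0.0094,0.08,0]]' 0.035 20 >/dev/null; python3 go.py 0.593 -0.2382 0.125 0.096; python3 - <<'E'
from h import *
p,d=robot.snapshot("side");q,e=robot.snapshot("top")
a=cv2.resize(p[215:315,285:405],None,fx=3.3,fy=3.3);b=cv2.resize(q[150:250,330:450],None,fx=3.3,fy=3.3)
cv2.imwrite("pics/k1.png",np.clip(np.hstack([a,b])[:,:,::-1]*1.4,0,255).astype(np.uint8))
E
```

```text
shift [ 0.0003 -0.0032  0.0335] turn 0.001 | t 2.4333 tcp [ 0.5929 -0.235   0.1585] rot [-3.1404e+00  2.1000e-03 -3.0449e+00] F [0.5 0.  1.6] T [-0.06 -0.04 -0.01] gap 0.0352 gf 0.0 q6 -2.1
```

View pics/k1.png

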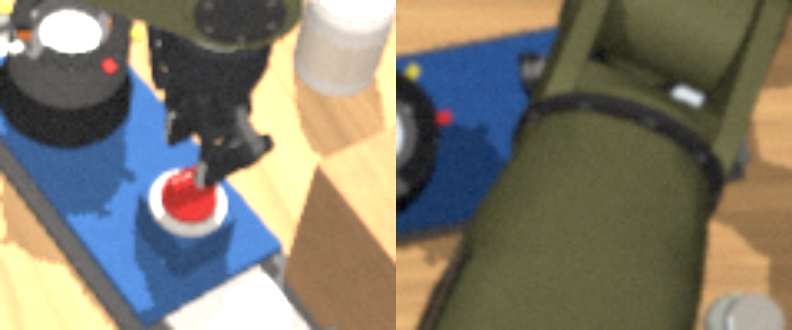

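The side view shows the fingers coming down over the knob, with the near fingertip at about (210,180) in the crop. The top view is blocked by the arm. I'll descend.

```bash
python3 shift.py '[[0,-0.003,0,0],[0,-0.003,0.01,0],[0,-0.003,0.02,0],[0,-0.003,0.03,0],[0,-0.003,0.0335,0],[0,-0.003,0.0335,0],[0,-0.003,0.0335,0]]' 0.035 20 >/dev/null; python3 go.py 0.593 -0.2382 0.125 0.096
```

```text
shift [-0.0006 -0.     -0.0028] turn 0.0 | t 3.1167 tcp [ 0.5924 -0.2382  0.1222] rot [ 3.1413e+00 -5.0000e-04 -3.0454e+00] F [ 0.5 -0.4 -0.3] T [-0.01  0.02 -0.02] gap 0.035 gf 0.0 q6 -2.11
```

```bash
python3 shift.py '[[0,0,-0.002,0],[0,0,-0.002,0],[0,0,-0.002,0]]' 0.020 20; python3 shift.py '[[0,0,0,0],[0,0,0,0]]' 0.018;python3 shift.py '[[0,0,0,0],[0,0,0,0]]' 0.016; python3 go.py 0.593 -0.2382 0.125 0.096
```

```text
t: 3.37
tcp_pos: [0.5927, -0.2383, 0.1251]
tcp_rot: [-3.141, 0.001, -3.045]
force: [0.2, -0.1, 0.2]
finger_gap: 0.0195
grasp_force: 0.0
t: 3.53
tcp_pos: [0.5925, -0.2383, 0.1247]
tcp_rot: [-3.141, 0.0, -3.045]
force: [-0.3, -0.4, 0.1]
finger_gap: 0.0182
grasp_force: 0.0
t: 3.7
tcp_pos: [0.5925, -0.2384, 0.1246]
tcp_rot: [-3.141, 0.0, -3.045]
force: [-0.1, -1.6, 0.4]
finger_gap: 0.0161
grasp_force: 0.6
shift [-0.0005  0.0002 -0.0004] turn 0.0 | t 3.7 tcp [ 0.5925 -0.2384  0.1246] rot [-3.1412e+00  3.0000e-04 -3.0455e+00] F [-0.1 -1.6  0.4] T [-0.21 -0.04 -0.04] gap 0.0161 gf 0.6 q6 -2.11
```

```bash
python3 shift.py '[[0,-0.001,0,0],[0,-0.001,0,0]]' 0.016; python3 shift.py '[[0,0,0,0],[0,0,0,0],[0,0,0,0]]' 0.0 60; python3 go.py 0.593 -0.2382 0.125 0.096
```

```text
t: 3.87
tcp_pos: [0.5926, -0.2393, 0.1244]
tcp_rot: [3.141, -0.0, -3.045]
force: [0.6, -0.2, 0.8]
finger_gap: 0.0161
grasp_force: 0.0
t: 4.12
tcp_pos: [0.5926, -0.2393, 0.1246]
tcp_rot: [-3.141, 0.0, -3.045]
force: [-1.2, -0.9, 2.6]
finger_gap: 0.0131
grasp_force: 58.8
shift [-0.0005  0.0011 -0.0004] turn 0.0 | t 4.1167 tcp [ 0.5926 -0.2393  0.1246] rot [-3.1414e+00  1.0000e-04 -3.0455e+00] F [-1.2 -0.9  2.6] T [-0.15  0.2  -0.11] gap 0.0131 gf 58.8 q6 -2.11
```

```bash
python3 shift.py '[[0,0,0,0.1],[0,0,0,0.2],[0,0,0,0.3],[0,0,0,0.4],[0,0,0,0.5],[0,0,0,0.6],[0,0,0,0.7],[0,0,0,0.8],[0,0,0,0.9],[0,0,0,1.0]]'; python3 shift.py '[[0,0,0,0.06],[0,0,0,0.12],[0,0,0,0.18],[0,0,0,0.22],[0,0,0,0.22]]'; python3 go.py 0.593 -0.2382 0.125 0.096
```

```text
t: 4.95
tcp_pos: [0.593, -0.2385, 0.1246]
tcp_rot: [3.14, -0.0, 2.234]
force: [3.3, 4.8, 0.9]
finger_gap: 0.013
grasp_force: 58.7
t: 5.37
tcp_pos: [0.5932, -0.2383, 0.1247]
tcp_rot: [3.14, -0.0, 2.016]
force: [4.0, 6.2, 0.6]
finger_gap: 0.0128
grasp_force: 58.7
shift [ 0.0002 -0.0002 -0.0003] turn -1.222 | t 5.3667 tcp [ 0.5932 -0.2383  0.1247] rot [ 3.1399e+00 -3.0000e-04  2.0158e+00] F [4.  6.2 0.6] T [ 0.86 -0.72 -0.06] gap 0.0128 gf 58.7 q6 -0.89
```

```bash
python3 shift.py '[[0,0,0,0],[0,0,0,0],[0,0,0,0]]' 0.035 >/dev/null; python3 shift.py '[[0,0,-0.03,0],[0,0,-0.06,0],[0,0,-0.1,0],[0,0,-0.13,0],[0,0,-0.13,0]]' 0.07; python3 go.py 0.475 0.2465 0.20 -0.311
```

```text
t: 6.03
tcp_pos: [0.5939, -0.24, 0.2619]
tcp_rot: [3.135, 0.008, 2.018]
force: [1.1, 0.8, 0.3]
finger_gap: 0.0698
grasp_force: 0.0
shift [0.4906 0.1028 0.0586] turn -0.813 | t 6.0333 tcp [ 0.5939 -0.24    0.2619] rot [3.1352 0.008  2.0178] F [1.1 0.8 0.3] T [-0.03 -0.03  0.02] gap 0.0698 gf 0.0 q6 -0.89
```

```bash
python3 shift.py '[[0.49,0.103,0,-0.813],[0.49,0.103,0,-0.813],[0.49,0.103,0,-0.813],[0.49,0.103,0,-0.813],[0.49,0.103,0,-0.813],[0.49,0.103,0,-0.813],[0.49,0.103,0,-0.813],[0.49,0.103,0,-0.813],[0.49,0.103,0,-0.813],[0.49,0.103,0,-0.813]]' ; python3 - <<'E'
from h import *
p,d=robot.snapshot("top");np.savez("top1.npz",p=p,d=d);p2,d2=robot.snapshot("side")
for n,p_,d_,bk in(("top",p,d,(368,160,405,202)),("side",p2,d2,(320,255,365,295))):
    W=cloud(n,d_);Z=W[...,2];m=mask(p_,170,8,120,40,bk)&(Z>.112)&(Z<.14)
    if m.sum()>20: print(n,axis(W[m]),cv2.minAreaRect((W[m][:,:2]*1000).astype(np.float32)))
for n,m in(("white",(hsv(p)[...,1]<60)&(hsv(p)[...,2]>120)),("yellow",mask(p,20,35,120,100,(0,0,560,420))),("red",mask(p,170,8,150,100,(0,0,560,420)))):
    o=np.zeros(m.shape,np.uint8);o[160:225,292:352]=m[160:225,292:352]
    k,l,st,ce=cv2.connectedComponentsWithStats(o)
    for i in range(1,k): print(n,st[i,4],ce[i].round(1),ray("top",ce[i],.134)[0].round(4))
cv2.imwrite("pics/t1.png",p[:,:,::-1])
E
python3 go.py 0.475 0.2465 0.20 -0.311
```

```text
t: 6.87
tcp_pos: [0.4927, 0.1672, 0.2545]
tcp_rot: [3.142, 0.0, 2.831]
force: [0.7, 0.8, -0.3]
finger_gap: 0.0698
grasp_force: 0.0
top (array([ 0.59235944, -0.23768387]), np.float64(2.02511505754331), array([0.00411204, 0.01255872])) ((592.6678466796875, -238.19232177734375), (13.61225414276123, 43.89850997924805), 26.12057876586914)
side (array([ 0.59147169, -0.24141441]), np.float64(2.0584464332719117), array([0.00417352, 0.01173547])) ((592.40380859375, -238.8206024169922), (16.531991958618164, 41.76743698120117), 24.203956604003906)
white 17 [317.6 168. ] [ 0.6151 -0.0655  0.134 ]
white 301 [322.1 190.5] [ 0.5602 -0.0755  0.134 ]
white 146 [294.  205.8] [ 0.5235 -0.0081  0.134 ]
white 12 [326.8 210.8] [ 0.5112 -0.0861  0.134 ]
yellow 8 [334.4 171.8] [ 0.6058 -0.1056  0.134 ]
yellow 11 [310.1 207.6] [ 0.519  -0.0463  0.134 ]
red 9 [344. 185.] [ 0.5734 -0.1281  0.134 ]
red 13 [300.4 193.6] [ 0.5529 -0.0235  0.134 ]
shift [0.0393 0.0679 0.0545] turn 0.006 | t 6.9667 tcp [0.4921 0.1699 0.2544] rot [ 3.1409e+00 -3.0000e-04  2.8361e+00] F [ 0.4 -0.2  0. ] T [ 0.02 -0.02  0.03] gap 0.07 gf 0.0 q6 -1.0
```

View pics/t1.png

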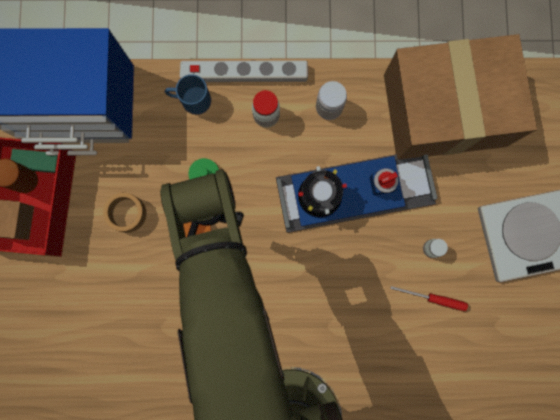

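The knob bar is now at about 2.03 rad, so the clamp reads about 1.30 and is tight. The carriage marks have moved less than 0.5 mm, so next is the lid.

```bash
python3 shift.py '[[0.02,0.035,0.02,0],[0.039,0.068,0.05,0.006],[0.039,0.068,0.08,0.006],[0.039,0.068,0.12,0.006],[0.039,0.068,0.13,0.006],[0.039,0.068,0.13,0.006],[0.039,0.068,0.13,0.006],[0.039,0.068,0.13,0.006]]' 0.045 >/dev/null; python3 go.py 0.4753 0.247 0.052 -0.311
```

```text
shift [0.0048 0.0035 0.0749] turn -0.007 | t 7.6333 tcp [0.4785 0.242  0.1269] rot [3.1394e+00 2.5000e-03 2.8240e+00] F [ 0.3 -0.5  0.3] T [-0.02  0.01 -0.03] gap 0.0447 gf 0.0 q6 -0.85
```

```bash
python3 shift.py '[[0,0,0.02,0],[0,0,0.04,0],[0,0,0.05,0],[0,0,0.05,0],[0,0,0.05,0]]'  >/dev/null; python3 go.py 0.4753 0.247 0.052 -0.311
```

```text
shift [0.004  0.0037 0.0237] turn -0.006 | t 8.05 tcp [0.4779 0.2422 0.0757] rot [3.1408e+00 9.0000e-04 2.8245e+00] F [-0.7  0.7  0.7] T [ 0.03  0.06 -0.01] gap 0.0452 gf 0.0 q6 -0.85
```

```bash
python3 shift.py '[[0.004,0.0037,0,-0.006],[0.004,0.0037,0.01,-0.006],[0.004,0.0037,0.02,-0.006],[0.004,0.0037,0.024,-0.006],[0.004,0.0037,0.024,-0.006]]' 0.03 >/dev/null; python3 go.py 0.4753 0.247 0.052 -0.311; python3 shift.py '[[0,0,0,0],[0,0,0,0],[0,0,0,0]]' 0.019 20 ; python3 go.py 0.4753 0.247 0.052 -0.311
```

```text
shift [-0.0011  0.0007 -0.0029] turn 0.0 | t 8.4667 tcp [0.474  0.2467 0.0491] rot [-3.1401e+00 -1.7000e-03  2.8308e+00] F [ 0.3  0.2 -0. ] T [ 0.01  0.01 -0.02] gap 0.0299 gf 0.0 q6 -0.85
t: 8.72
tcp_pos: [0.4748, 0.2469, 0.0508]
tcp_rot: [3.141, 0.0, 2.831]
force: [0.5, -0.1, -0.7]
finger_gap: 0.019
grasp_force: 0.0
shift [-0.0005  0.0002 -0.0012] turn 0.0 | t 8.7167 tcp [0.4748 0.2469 0.0508] rot [3.1413e+00 3.0000e-04 2.8307e+00] F [ 0.5 -0.1 -0.7] T [-0.01 -0.01  0.04] gap 0.019 gf 0.0 q6 -0.85
```

```bash
python3 shift.py '[[0,0,0,0],[0,0,0,0],[0,0,0,0],[0,0,0,0]]' 0.0 80; python3 shift.py '[[0,0,-0.02,0],[0,0,-0.06,0],[0,0,-0.1,0],[0,0,-0.14,0],[0,0,-0.18,0],[0,0,-0.18,0],[0,0,-0.18,0]]' >/dev/null; python3 go.py 0.563 -0.0765 0.23 0.191
```

```text
t: 9.05
tcp_pos: [0.4749, 0.2471, 0.051]
tcp_rot: [3.141, 0.001, 2.831]
force: [-0.1, 0.6, 5.5]
finger_gap: 0.015
grasp_force: 79.0
shift [-0.1827 -0.2812  0.0019] turn -0.502 | t 9.6333 tcp [0.475  0.2471 0.2321] rot [3.1393e+00 2.7000e-03 2.8308e+00] F [ 0.1 -0.7 -2.5] T [-0.03 -0.02  0.01] gap 0.0144 gf 78.5 q6 -0.85
```

```bash
python3 shift.py '[[-0.183,-0.281,0,-0.502],[-0.183,-0.281,0,-0.502],[-0.183,-0.281,0,-0.502],[-0.183,-0.281,0,-0.502],[-0.183,-0.281,0,-0.502],[-0.183,-0.281,0,-0.502],[-0.183,-0.281,0,-0.502],[-0.183,-0.281,0,-0.502],[-0.183,-0.281,0,-0.502],[-0.183,-0.281,0,-0.502]]' >/dev/null; python3 shift.py '[[0,0,0,0],[0,0,0,0]]' >/dev/null; python3 go.py 0.563 -0.0765 0.21 0.191
python3 - <<'E'
from h import *
p,d=robot.snapshot("side");cv2.imwrite("pics/s2.png",np.clip(cv2.resize(p[130:290,220:420],None,fx=3.5,fy=3.5)[:,:,::-1]*1.3,0,255).astype(np.uint8))
W=cloud("side",d);m=mask(p,5,16,150,50,(220,100,420,290))
Z=W[m];print(m.sum(),np.median(Z,0),np.percentile(Z[:,2],[5,50,95]))
E
```

```text
shift [-0.0005 -0.0007  0.019 ] turn 0.0 | t 10.6333 tcp [ 0.5624 -0.076   0.229 ] rot [ 3.1405e+00 -2.3000e-03 -2.9502e+00] F [-1.3  0.9 -1.4] T [ 0.05 -0.03 -0.03] gap 0.0143 gf 78.6 q6 -1.96
447 [ 0.55554278 -0.09061827  0.20439187] [0.1299346  0.20439187 0.20920034]
```

View pics/s2.png

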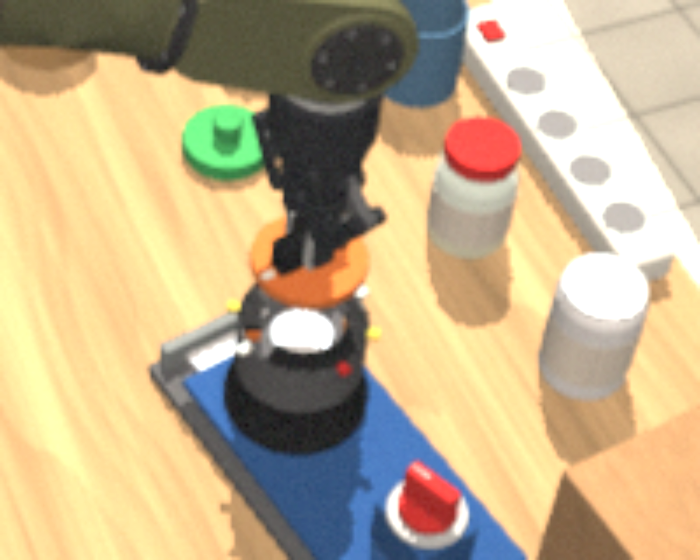

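The lid hangs level over the mouth at about (310,260) in the crop, and the knob bar is visibly turned. I'll lower it in small steps and watch the force.

```bash
python3 shift.py '[[-0.0005,-0.0007,0.01,0],[-0.0005,-0.0007,0.025,0],[-0.0005,-0.0007,0.033,0],[-0.0005,-0.0007,0.037,0],[-0.0005,-0.0007,0.037,0],[-0.0005,-0.0007,0.037,0]]' ; python3 go.py 0.563 -0.0765 0.169 0.191;  python3 shift.py '[[0,0,0.003,0],[0,0,0.006,0],[0,0,0.009,0],[0,0,0.009,0]]'; python3 go.py 0.563 -0.0765 0.169 0.191
```

```text
t: 11.18
tcp_pos: [0.5636, -0.0769, 0.1937]
tcp_rot: [-3.142, 0.0, -2.95]
force: [0.7, 0.4, -0.9]
finger_gap: 0.0143
grasp_force: 78.6
shift [0.0005 0.0006 0.0247] turn 0.001 | t 11.1833 tcp [ 0.5636 -0.0769  0.1937] rot [-3.1415e+00  1.0000e-04 -2.9500e+00] F [ 0.7  0.4 -0.9] T [ 0.    0.01 -0.01] gap 0.0143 gf 78.6 q6 -1.96
t: 11.52
tcp_pos: [0.5633, -0.0772, 0.1839]
tcp_rot: [3.141, -0.001, -2.95]
force: [0.2, 0.6, -2.0]
finger_gap: 0.0147
grasp_force: 78.6
shift [0.0002 0.0007 0.0149] turn 0.0 | t 11.5167 tcp [ 0.5633 -0.0772  0.1839] rot [ 3.1414e+00 -7.0000e-04 -2.9504e+00] F [ 0.2  0.6 -2. ] T [ 0.01 -0.01  0.01] gap 0.0147 gf 78.6 q6 -1.96
```

```bash
python3 shift.py '[[0,0.0005,0.002,0],[0,0.0005,0.004,0],[0,0.0005,0.006,0],[0,0.0005,0.006,0]]'; python3 go.py 0.563 -0.0765 0.169 0.191;  python3 shift.py '[[0,0,0.002,0],[0,0,0.004,0],[0,0,0.006,0],[0,0,0.006,0]]'; python3 go.py 0.563 -0.0765 0.169 0.191
```

```text
t: 11.85
tcp_pos: [0.5633, -0.0767, 0.178]
tcp_rot: [3.141, -0.001, -2.95]
force: [0.3, -0.1, -1.0]
finger_gap: 0.0144
grasp_force: 78.6
shift [0.0003 0.0002 0.009 ] turn 0.0 | t 11.85 tcp [ 0.5633 -0.0767  0.178 ] rot [ 3.1414e+00 -5.0000e-04 -2.9504e+00] F [ 0.3 -0.1 -1. ] T [-0.01 -0.03 -0.02] gap 0.0144 gf 78.6 q6 -1.96
t: 12.18
tcp_pos: [0.5633, -0.0767, 0.172]
tcp_rot: [3.141, -0.001, -2.95]
force: [-0.2, 0.5, -1.8]
finger_gap: 0.0142
grasp_force: 78.6
shift [0.0002 0.0002 0.003 ] turn 0.0 | t 12.1833 tcp [ 0.5633 -0.0767  0.172 ] rot [ 3.1413e+00 -7.0000e-04 -2.9505e+00] F [-0.2  0.5 -1.8] T [ 0.03 -0.02 -0.01] gap 0.0142 gf 78.6 q6 -1.96
```

Clear entry. Now I'll lower it until contact.

```bash
python3 shift.py '[[0,0,0.001,0],[0,0,0.002,0],[0,0,0.003,0],[0,0,0.003,0]]'; python3 shift.py '[[0,0,0.0005,0],[0,0,0.001,0],[0,0,0.001,0]]';python3 go.py 0.563 -0.0765 0.169 0.191
```

```text
t: 12.52
tcp_pos: [0.5634, -0.0767, 0.1693]
tcp_rot: [3.141, -0.0, -2.95]
force: [0.4, -0.7, -1.6]
finger_gap: 0.0142
grasp_force: 78.6
t: 12.77
tcp_pos: [0.5635, -0.0767, 0.169]
tcp_rot: [-3.141, 0.0, -2.95]
force: [-2.8, 1.1, 5.0]
finger_gap: 0.0149
grasp_force: 79.2
shift [ 0.0004  0.0003 -0.    ] turn 0.0 | t 12.7667 tcp [ 0.5635 -0.0767  0.169 ] rot [-3.1414e+00  3.0000e-04 -2.9504e+00] F [-2.8  1.1  5. ] T [-0.02  0.44 -0.05] gap 0.0149 gf 79.2 q6 -1.96
```

```bash
python3 shift.py '[[0,0,0,0.05],[0,0,0,0.1],[0,0,0,0.15],[0,0,0,0.2],[0,0,0,0.25],[0,0,0,0.3],[0,0,0,0.35],[0,0,0,0.4]]'; python3 go.py 0.563 -0.0765 0.169 -0.594;  python3 shift.py '[[0,0,0,0.05],[0,0,0,0.1],[0,0,0,0.15],[0,0,0,0.2],[0,0,0,0.25],[0,0,0,0.3],[0,0,0,0.34],[0,0,0,0.37],[0,0,0,0.37]]';  python3 go.py 0.563 -0.0765 0.169 -0.594
```

```text
t: 13.43
tcp_pos: [0.5637, -0.0771, 0.169]
tcp_rot: [-3.141, 0.001, 2.93]
force: [-0.9, -2.9, 1.3]
finger_gap: 0.0146
grasp_force: 79.1
shift [ 0.0008  0.0004 -0.    ] turn 0.383 | t 13.4333 tcp [ 0.5637 -0.0771  0.169 ] rot [-3.1409e+00  1.3000e-03  2.9304e+00] F [-0.9 -2.9  1.3] T [-0.59  0.09  0.2 ] gap 0.0146 gf 79.1 q6 -1.56
t: 14.18
tcp_pos: [0.5636, -0.0772, 0.1689]
tcp_rot: [-3.141, 0.001, 2.561]
force: [-0.4, -3.6, 3.6]
finger_gap: 0.0145
grasp_force: 79.3
shift [ 0.0009  0.0002 -0.0001] turn 0.014 | t 14.1833 tcp [ 0.5636 -0.0772  0.1689] rot [-3.1413e+00  1.3000e-03  2.5614e+00] F [-0.4 -3.6  3.6] T [-0.73  0.14  0.06] gap 0.0145 gf 79.3 q6 -1.19
```

```bash
python3 - <<'E'
from h import *
p,d=robot.snapshot("side");np.savez("s3.npz",p=p,d=d);q,_=robot.snapshot("top");np.savez("t3.npz",p=q)
a=cv2.resize(p[185:265,265:345],None,fx=5,fy=5,interpolation=cv2.INTER_CUBIC);b=cv2.resize(q[150:230,280:360],None,fx=5,fy=5,interpolation=cv2.INTER_CUBIC)
cv2.imwrite("pics/s3.png",np.clip(np.hstack([a,b])[:,:,::-1]*1.5,0,255).astype(np.uint8))
E
```

```text
(no output)
```

View pics/s3.png

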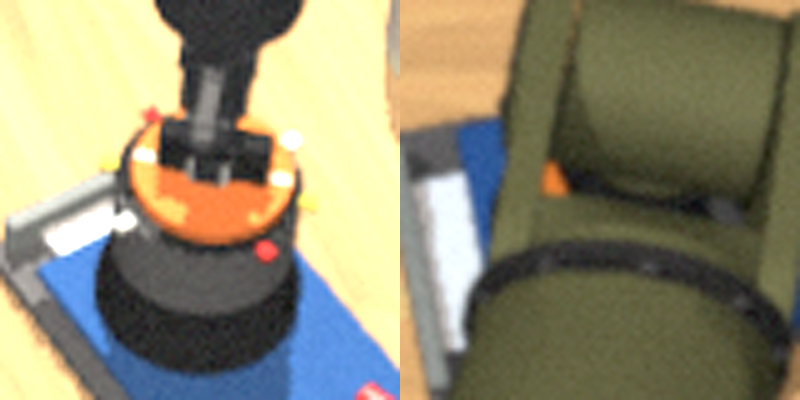

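The white pips at the bar ends are at crop (145,156) and (282,178). The yellow marks are at (108,163) and (308,203). I'll work out both angles.

```bash
python3 - <<'E'
from h import *
p=np.load("s3.npz")["p"]
def cen(c,m):
    x,y=265+c[0]/5,185+c[1]/5;b=(int(x-4),int(y-3),int(x+5),int(y+4))
    o=np.zeros(m.shape,bool);o[b[1]:b[3],b[0]:b[2]]=m[b[1]:b[3],b[0]:b[2]];return px(o).mean(0),o.sum()
h=hsv(p);w=(h[...,1]<70)&(h[...,2]>130);y=mask(p,20,35,140,100,(0,0,560,420))
for m,cs,z in((w,[(145,156),(282,178)],.145),(y,[(108,163),(308,203)],.134)):
    r=[cen(c,m) for c in cs];u=ray("side",[a for a,_ in r],z);e=u[0]-u[1];print(r,u.round(4),"mid",u.mean(0),np.arctan2(e[1],e[0])%np.pi,np.hypot(*e[:2]))
E
python3 go.py 0.563 -0.0765 0.169 -0.594
```

```text
[(array([293.28571429, 215.57142857]), np.int64(7)), (array([321. , 220.5]), np.int64(6))] [[ 0.5334 -0.0547  0.145 ]
 [ 0.5949 -0.095   0.145 ]] mid [ 0.56417116 -0.07485264  0.145     ] 2.5606984224539673 0.0736014857922441
[(array([286.25, 217.25]), np.int64(8)), (array([326., 225.]), np.int64(9))] [[ 0.5177 -0.0453  0.134 ]
 [ 0.6055 -0.1056  0.134 ]] mid [ 0.5616084  -0.07547787  0.134     ] 2.540385584465918 0.1065459093761256
shift [ 0.0009  0.0002 -0.0001] turn 0.016 | t 14.2833 tcp [ 0.5637 -0.0771  0.1689] rot [-3.1414e+00  1.3000e-03  2.5637e+00] F [-0.9 -5.5  3.8] T [-0.96  0.19  0.09] gap 0.0147 gf 79.4 q6 -1.19
```

```bash
python3 shift.py '[[-0.0002,-0.0003,0,0.01],[-0.0002,-0.0003,0,0.018],[-0.0002,-0.0003,0,0.018],[-0.0002,-0.0003,0,0.018],[-0.0002,-0.0003,0,0.018],[-0.0002,-0.0003,0,0.018]]'; python3 shift.py '[[0,0,0,0],[0,0,0,0],[0,0,0,0],[0,0,0,0],[0,0,0,0],[0,0,0,0]]'; python3 go.py 0.563 -0.0765 0.169 -0.594
python3 - <<'E'
from h import *
p,_=robot.snapshot("side");h=hsv(p);w=(h[...,1]<70)&(h[...,2]>130);u=[]
for x,y in((293,216),(321,221)):
    o=np.zeros(w.shape,bool);o[y-3:y+4,x-4:x+5]=w[y-3:y+4,x-4:x+5];u.append(px(o).mean(0))
u=ray("side",u,.145);e=u[0]-u[1];print(np.arctan2(e[1],e[0])%np.pi)
E
```

```text
t: 14.78
tcp_pos: [0.5637, -0.0772, 0.169]
tcp_rot: [3.141, 0.001, 2.545]
force: [-0.4, -3.6, 5.1]
finger_gap: 0.0149
grasp_force: 79.6
t: 15.28
tcp_pos: [0.5637, -0.0772, 0.1689]
tcp_rot: [3.141, 0.001, 2.545]
force: [-1.0, -4.2, 6.4]
finger_gap: 0.0149
grasp_force: 79.6
shift [ 0.0009  0.0002 -0.0001] turn -0.002 | t 15.2833 tcp [ 0.5637 -0.0772  0.1689] rot [3.1415e+00 9.0000e-04 2.5453e+00] F [-1.  -4.2  6.4] T [-0.71  0.22  0.17] gap 0.0149 gf 79.6 q6 -1.17
2.5443140962098965
```

Steady, with the bar at 2.544 rad against about 2.543 for the yellow marks. Handing in.

```bash
python3 -c "
from bench import robot
print(robot.hand_in())"
```

```text
the job is handed in; nothing more can be done
None
```

I handed the job in at about 15 s: the clamp is tight (about 1.30 rad by camera), and the orange lid is seated and still gripped, held steady at the yellow marks to within about 0.01 rad; the hand-in gave no verdict.

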